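# Take the bayonet filter out of the air purifier and stand it in the pulled-out top tray

## Task

First pull the top tray of the three-tier acrylic organiser all the way out to its stop. Then turn the filter cartridge on the purifier's sloping top anticlockwise to its stop, draw it straight out of its socket, and set it down (do not drop it) standing flat on its base, grip upwards, in that open tray. Leave the tray out, never touch the fidget cube in it with the gripper or the cartridge, and do not shift the phone stand, the incense dish or the coasters.

Things in the scene. Friction and masses are not known exactly. Their poses are not given: they have to be found in the camera images.
- purifier: Fixed desktop air purifier: white foot plate 130 x 120 mm and a drum (radius 52 mm, 70 mm long) leaning 30 degrees towards the purifier's own -x. Origin on the shelf, straight under the centre of the socket floor; z up. Highest point of drum and rim about 150 mm. Stands left or right of the organiser.
- socket: Bayonet socket in the drum's sloping top. Origin: centre of the socket floor, 110 mm above the shelf. z: socket axis out of the face, 30 degrees from vertical; x up the slope, y level. Rim of outer radius 40 mm, 10.5 mm high, with steel marks at +x and -x: the release direction of the grip bar. A fixed lip holds the lugs except at the marks, where stops end the turn.
- cartridge: Loose grey filter, 120 g. Origin: centre of underside; z: its axis, out through the grip; x along the bar grip (44 long x, 14 thick y, z 15.5 to 39.5 mm). Cap radius 30 mm, top z 15.5 mm. Two lugs at +x, -x to radius 29 mm. Starts on the socket floor, locked, bar 70 degrees clockwise (seen from outside) of the marks; frees in the last 10 degrees before the stop. Clears the rim 11 mm out.
- organiser: Fixed three-tier clear acrylic organiser, 200 deep (x) x 200 wide (y) x 154 mm high, three white trays one above the other. Origin on the shelf at the centre of its front face; x points to its back, trays pull out to -x. Clear top panel.
- tray (a joint): How far the top tray is pulled out, m: 0 shut, stop at 0.130. About 1 N of friction; stays where left.
- tray_floor (a point): Centre of the top tray's inner floor, 110 mm above the shelf; moves with the tray; axes as the organiser's. Inside 182 mm (x) x 178 mm (y), walls 4 mm thick and 36 mm high above the floor.
- tray_handle (a point): Middle of the top tray's handle: a level aluminium bar along y, 90 mm long, 11 mm thick, 136 mm above the shelf, its centreline 35 mm in front of the tray's front; held by thin posts at 38 mm either side of the middle. The lower trays have like handles 50 mm and 100 mm below.
- fidget_cube: Red plastic cube, 32 mm, loose in the top tray; origin at the centre of its underside. Must not be touched by gripper or cartridge.
- incense_dish: White ceramic dish, radius 42 mm, 26 mm high, on the shelf before the purifier; origin under its centre.
- coasters: Two aluminium coasters lying one on the other, radius 46 mm, 10 mm high together, before the organiser; origin under the centre.
- phone_stand: Dark silicone phone stand, foot 75 (x) x 60 mm (y), leaning back plate 60 mm wide and up to 118 mm high, between purifier and organiser; origin under the centre of the foot.
Mind the look-alikes: they are no part of the job. Of the things like the cartridge, leave any that is red or yellow; of the rest the smaller one is meant.

How it is judged (in metres and radians):
On the way, in this order (a step that is already met when the one before it is completed fails the run):
1. the top tray is pulled out to its stop (within 6 mm) (value of joint tray above 0.124 m), for 0.2 s.
2. with the tray still out, the cartridge is turned to its release angle (within 0.2 rad of the marks) while still seated in the socket (value of joint tray above 0.118 m and angle between the x axis of cartridge and the x axis of socket, either way round below 0.2 rad and z of cartridge in the frame of socket between -0.006 and 0.006 m and distance between cartridge and socket below 0.008 m), for 0.1 s.
3. the cartridge is drawn out along the socket axis, still within 15 mm of that axis, while held in the fingers (z of cartridge in the frame of socket above 0.02 m and x of cartridge in the frame of socket between -0.015 and 0.015 m and y of cartridge in the frame of socket between -0.015 and 0.015 m and contact force between cartridge and the fingers above 0.3 N).
4. the cartridge is set down by hand: in the tray, less than 15 mm above its floor and still held in the fingers (x of cartridge in the frame of tray_floor between -0.064 and 0.064 m and y of cartridge in the frame of tray_floor between -0.062 and 0.062 m and z of cartridge in the frame of tray_floor below 0.015 m and contact force between cartridge and the fingers above 0.3 N), for 0.05 s.
At the end, for the whole second after the job is handed in: The top tray is out to within 12 mm of its stop; the cartridge stands on its base on the floor of that tray (grip up, within 0.12 rad of upright, base within 6 mm of the floor, wholly inside the walls), at rest and released; the fidget cube is still on the tray floor (value of joint tray above 0.118 m and x of cartridge in the frame of tray_floor between -0.064 and 0.064 m and y of cartridge in the frame of tray_floor between -0.062 and 0.062 m and z of cartridge in the frame of tray_floor between -0.006 and 0.006 m and angle between cartridge's own z axis and vertical below 0.12 rad and linear speed of cartridge below 0.02 m/s and z of fidget_cube in the frame of tray_floor between -0.012 and 0.012 m); the robot touches nothing.
It fails at once if the fidget cube is touched by the robot or by the cartridge (over 1 N) (contact force between fidget_cube and the arm above 1 N or contact force between fidget_cube and the fingers above 1 N or contact force between fidget_cube and cartridge above 1 N).
It fails at once if the phone stand is shifted by more than 20 mm (distance of phone_stand from where it was at the start of the episode above 0.02 m).
It fails at once if the incense dish is shifted by more than 20 mm (distance of incense_dish from where it was at the start of the episode above 0.02 m).
It fails at once if the coaster stack is shifted by more than 20 mm (distance of coasters from where it was at the start of the episode above 0.02 m).
It fails at once if the phone stand is tipped (angle between phone_stand's own z axis and vertical above 0.3 rad).
It also fails if it takes over 61 s, if anything falls off the work surface, if the arm or the gripper's body presses on something with over 40 N, if the wrist force passes 120 N, or if a joint passes its speed limit or range.

## Robot

A 7-joint arm with a two-finger parallel gripper is mounted at the origin on the work surface. World frame = base frame: x ahead of the robot, y to its left, z up, the work surface at z = 0. Lengths are in m, angles in degrees, forces in N, time in s.
With the tool pointing down it reaches from about 0.35 to 0.9 m from the base axis. Payload 7.2 kg.
Tool frame: the origin (TCP) lies midway between the tips of the shut fingers; the grasp point (between the pads) lies 19 mm behind it; z points along the fingers, y is the line along which they close (so a half turn about z gives the same grasp; the last joint's range is limited). The gripper opens to 85 mm and grips with 20 to 120 N. Pads are 22 mm wide; open, the fingers measure 114 mm over their backs; the gripper's body (76 mm by 85 mm) begins 54 mm behind the grasp point. The pads swing forward as they close: fully open they stand 13 mm farther back than shut.
Start: joints at [-80.397, 23.554, -0.728, 91.456, 0.321, 64.991, -4.71], TCP at [0.146, 0.608, 0.231] pointing down, gripper open.
Joint ranges: [-169.25, 169.25], [-16.82, 113.86], [-84.01, 82.57], [7.8, 145.47], [-59.2, 239.2], [7.22, 106.19], [-163.78, 163.78]. Speed limits (degrees/s): [136.94, 136.94, 172.46, 172.46, 180, 180, 180].

## Interface

Orientations are given as [roll, pitch, yaw] about the fixed x, y, z axes, in that order (R = Rz(yaw) Ry(pitch) Rx(roll)).
In Python, from station import bot gives the robot as it stands. The module is installed in compiled form; this text tells all that it offers.
- The arm moves only by the shell command python3 -m inch 'ROWS' [FORCE]. ROWS is JSON, a list of rows, each a list of 7 numbers: the opening, from 0 (shut) to 1 (fully open), then the shift along the world's x, y, z normalised to -1 to 1, where 1 is 0.03 m, then the turn, a rotation vector about the world's x, y, z normalised to -1 to 1, where 1 is 4 degrees. In form: [[jaw, dx, dy, dz, wx, wy, wz], ...]. A call has 1 to 8 rows; each row shifts and turns the commanded pose from where the row before left it; what a row does not reach is not made up. A row lasts 1/12 s, in which the tool goes at most 41.7 mm and 7.16 degrees, less where a joint would pass 70% of its speed; a pose out of reach is approached as far as the arm can. A call with a number of a shift or a turn outside -1 to 1 is refused whole. A call with a gripper value outside its range is refused whole. The fingers move at their own pace and stop on an object; FORCE is the grip in N (left out, the last holds). Time passes only in rows, so rows that do not move let the fingers close. It gives the time, the measured TCP pose, the force, the opening and the grip force at its end, in the units of the state.
- bot.state(): the state, without advancing time (a new reading comes with each control period).
- bot.capture(name): name is "side" or "top"; returns the picture (400x640x3 uint8, red, green, blue); there is no depth.
- bot.camera_model(name): a dict with "vertical_fov" (degrees; the focal length in pixels is half the picture's height over the tangent of half this angle, whatever the lens; pixels are square), "cx", "cy" (the principal point, pixels), "R" (3x3) and "t" (3): a world point X has camera coordinates R X + t. Camera axes: x right, y down, z forward; pixel columns grow to the right and rows downward; lengths in m; the calibration is good to about 2 mm. A picture is of the moment at which its call begins. camera_model takes no time and is no camera call.
- bot.job_done(): hands the job in; it is judged then, once.
The state is a dict: "t": time; "joint_positions": joint angles; "joint_vel": joint speeds; "joint_torque": joint torques, N m; "eef_pos": TCP position; "ee_rot": TCP orientation; "force": force on the tool from outside, world axes, zero at the start; "wrist_torque": the same for the moment, N m; "width": opening from 0.0 (shut) to 1.0 (fully open); "grip_force": force on a finger pad.
Only numpy, scipy, OpenCV 4.12 (cv2) and the standard library are available. Lean on these libraries where they do the work, as an engineer would, in place of code of your own. Each camera call takes 0.05 s, during which the arm holds its last target. There are 200 camera calls.

## Working session

There is one attempt and no reset: what is moved stays moved. The work goes in short steps, Python scripts to look and compute and a shell command to move; the robot and the scene stay as the last step left them, time stands still between calls to the robot, and variables do not carry over. Pictures are saved under pics/ and viewed, at most 10 in all, crops included, and the job is handed in when it is done.

```bash
mkdir -p pics
cat > h.py <<'E'
import numpy as np,cv2
from station import bot
def cam(n):
    m=bot.camera_model(n);f=200/np.tan(np.radians(m["vertical_fov"])/2)
    return f,m["cx"],m["cy"],np.array(m["R"]),np.array(m["t"])
def ray(n,u,v):
    f,cx,cy,R,t=cam(n);d=R.T@np.array([(u-cx)/f,(v-cy)/f,1]);return -R.T@t,d
def plane(n,u,v,z):
    o,d=ray(n,u,v);return o+d*(z-o[2])/d[2]
def proj(n,X):
    f,cx,cy,R,t=cam(n);c=R@np.array(X)+t;return np.array([cx+f*c[0]/c[2],cy+f*c[1]/c[2]])
def tri(a,b):
    o1,d1=ray("side",*a);o2,d2=ray("top",*b)
    s=np.linalg.lstsq(np.c_[d1,-d2],o2-o1,rcond=None)[0]
    p,q=o1+d1*s[0],o2+d2*s[1];return (p+q)/2,np.linalg.norm(p-q)
E
python3 - <<'E'
from h import *
for n in("side","top"):
    cv2.imwrite(f"pics/{n}0.png",bot.capture(n)[:,:,::-1]);o=ray(n,0,0)[0];print(n,cam(n)[:3],o,cam(n)[3][2])
s=bot.state();print({k:np.round(v,3) for k,v in s.items()})
E
```

```text
side (np.float64(391.6272908651853), 313.43764702556854, 198.2536544632657) [ 0.06758641 -0.49703782  0.65425249] [ 0.57427823  0.59026935 -0.56726238]
top (np.float64(412.4714532137069), 315.4342237609079, 202.5811630507192) [0.46228032 0.04164908 1.07540331] [ 0.18518086  0.02268015 -0.9824427 ]
{'t': np.float64(0.1), 'joint_positions': array([-80.399,  23.596,  -0.73 ,  91.499,   0.32 ,  64.991,  -4.711]), 'joint_vel': array([ 0.05 , -0.138, -0.072, -0.141,  0.018,  0.068,  0.063]), 'joint_torque': array([ 3.0000e-03, -6.0184e+01,  6.8400e-01, -3.0010e+01,  1.4000e-02,
        6.0000e-03,  0.0000e+00]), 'eef_pos': array([0.146, 0.607, 0.231]), 'ee_rot': array([-1.79916e+02,  5.00000e-03,  1.66492e+02]), 'force': array([-0.581, -0.433, -0.115]), 'wrist_torque': array([ 0.025, -0.002,  0.052]), 'grip_force': np.float64(0.0), 'width': np.float64(0.998)}
```

View pics/side0.png

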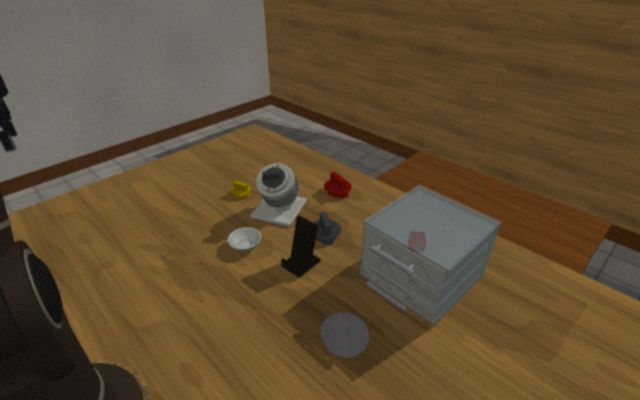

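View pics/top0.png

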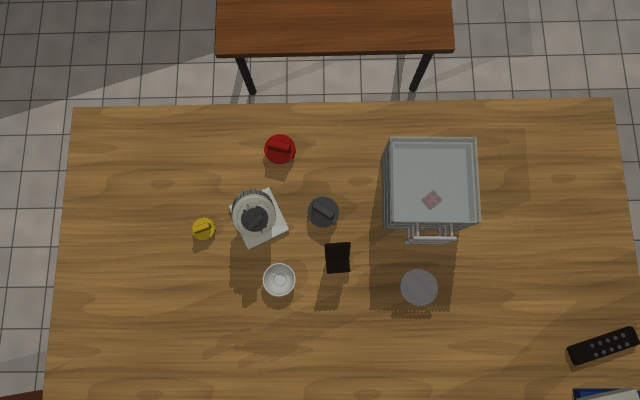

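Top view: purifier at (258,217) with a grey cartridge in its top (256,217). Look-alikes: a loose grey cartridge (322,211), red (280,149), yellow (203,229). Other things: organiser (432,183) with handle (431,239), cube (432,199), coasters (419,287), phone stand (338,257), dish (279,280). In the side view the handle is at (393,257), the socket cartridge at (274,179) and the larger grey one at (326,228). I choose the smaller grey one in the socket, and check it in a close crop.

Run:
```python
from h import *
a=cv2.imread("pics/side0.png");b=cv2.imread("pics/top0.png")
def z(i,x,y,w,h,k): return cv2.resize(i[y:y+h,x:x+w],None,fx=k,fy=k,interpolation=cv2.INTER_CUBIC)
r1=np.hstack([z(a,245,150,65,50,6),z(b,220,180,65,50,6)])
r2=np.hstack([z(a,350,180,156,120,2.5),z(b,375,130,156,120,2.5)])
r2=cv2.resize(r2,(r1.shape[1],300))
cv2.imwrite("pics/c1.png",np.vstack([r1,r2]))
```

```text
(no output)
```

View pics/c1.png

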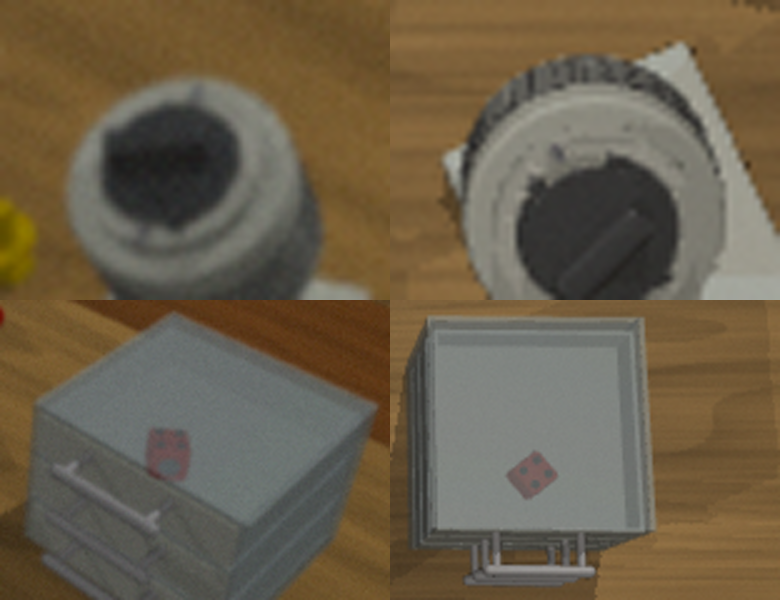

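Crop: the socket cartridge is grey with a ~30 mm cap, bar turned away from the marks, so it is the right one. The top handle bar runs (414,238)-(456,238) in the top view and (374,247)-(412,269) in the side view. One more crop for the bar, marks and foot plate.

Run:
```python
from h import *
a=cv2.imread("pics/side0.png");b=cv2.imread("pics/top0.png")
def z(i,x,y,w,h,k):
    c=cv2.resize(i[y:y+h,x:x+w],None,fx=k,fy=k,interpolation=cv2.INTER_CUBIC)
    c=np.clip(c*1.5,0,255).astype(np.uint8)
    for j in range(0,w,10): cv2.line(c,(j*k,0),(j*k,6),(0,0,255),1);cv2.putText(c,str(x+j),(j*k,18),0,.35,(0,255,255))
    for j in range(0,h,10): cv2.line(c,(0,j*k),(6,j*k),(0,0,255),1);cv2.putText(c,str(y+j),(8,j*k),0,.35,(0,255,255))
    return c
cv2.imwrite("pics/c2.png",np.hstack([z(a,250,155,56,70,7),z(b,228,184,64,70,6)[:490] if 0 else cv2.copyMakeBorder(z(b,228,184,64,68,6),0,490-408,0,0,0)]))
# numeric
print("handle ends",tri((374,246.8),(414.2,238.4)),tri((412,268.8),(455.8,238.4)))
print("bar ends",tri((263,175.8),(249.2,227.5)),tri((279,175),(262.5,215.8)))
print("mark+",tri((277.7,165.3),(247.8,205.3)))
hsv=cv2.cvtColor(b,cv2.COLOR_BGR2HSV)
for n,i in(("side",a),("top",b)):
    i=i.astype(int);m=((i[:,:,2]-i[:,:,1]>18)&(i[:,:,2]-i[:,:,0]>5)&(abs(i[:,:,1]-i[:,:,0])<25)).astype(np.uint8)
    k=np.zeros_like(m)
    if n=="top":k[185:215,415:450]=1
    else:k[222:262,400:435]=1
    ys,xs=np.nonzero(m&k);print(n,"cube",xs.mean(),ys.mean(),len(xs),xs.min(),xs.max(),ys.min(),ys.max(), plane(n,xs.mean(),ys.mean(),.135))
for u,v,nm in((390,138,'BL'),(477,138,'BR'),(479,223,'FR'),(388,227,'FL')):print(nm,plane("top",u,v,.154))
```

```text
handle ends (array([ 0.55547215, -0.16172616,  0.13601378]), np.float64(0.004844805584405296)) (array([ 0.55278326, -0.25247452,  0.14162276]), np.float64(0.0018251176884297924))
bar ends (array([0.58345906, 0.21879976, 0.125889  ]), np.float64(0.002118501076687776)) (array([0.6104986 , 0.18715885, 0.13001309]), np.float64(0.0007962026041236884))
mark+ (array([0.63494591, 0.22094341, 0.13529012]), np.float64(0.00046193726313481563))
side cube 417.2089552238806 241.32089552238807 134 410 425 233 251 [ 0.63261612 -0.21361325  0.135     ]
top cube 432.6106194690266 198.87610619469027 113 425 441 191 207 [ 0.64465513 -0.20723113  0.135     ]
BL [ 0.78688814 -0.1123175   0.154     ]
BR [ 0.78339827 -0.31319442  0.154     ]
FR [ 0.58477366 -0.30164015  0.154     ]
FL [ 0.57817306 -0.09910837  0.154     ]
```

View pics/c2.png

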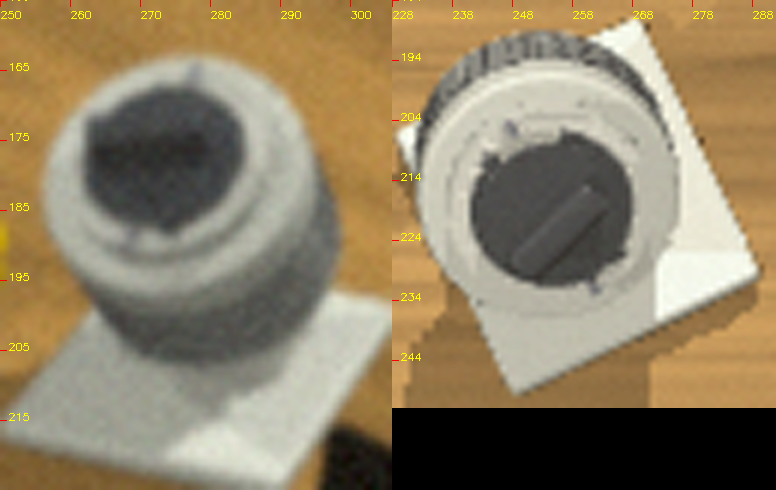

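Run:
```python
from h import *
mp,e1=tri((278.1,165.3),(247.8,205.2));mm,e2=tri((268.9,188.9),(261.7,231.7))
print(mp,mm,e1,e2,np.linalg.norm(mp-mm),np.degrees(np.arctan2(*(mp-mm)[[1,0]])),np.degrees(np.arcsin((mp-mm)[2]/np.linalg.norm(mp-mm))))
for z in(0.01,):
    P=[plane("top",u,v,z)for u,v in((269.3,187.3),(289,229),(248.8,249.3))];print(np.round(P,3))
    d1=P[0]-P[1];d2=P[2]-P[1];print(np.linalg.norm(d1),np.linalg.norm(d2),np.degrees(np.arctan2(d1[1],d1[0])),np.degrees(np.arctan2(d2[1],d2[0]))-90)
    print("foot centre",(P[0]+P[2])/2)
yaw=np.radians(np.degrees(np.arctan2(d1[1],d1[0])))
c=np.cos(yaw);s=np.sin(yaw);a=np.radians(30)
n=np.array([-c*np.sin(a),-s*np.sin(a),np.cos(a)]);xs=np.array([c*np.cos(a),s*np.cos(a),np.sin(a)])
C=(mp+mm)/2;o=C-n*.0105;print("n",n,"xs",xs,"origin",o)
# predicted bar ends top & marks reprojected
ys=np.cross(n,xs)
th=np.radians(-70);bd=xs*np.cos(th)+ys*np.sin(th)
for nm,X in(("bar+",o+.0395*n+.022*bd),("bar-",o+.0395*n-.022*bd),("barc",o+.0395*n),("m+",o+.0105*n+.036*xs),("m-",o+.0105*n-.036*xs)):print(nm,proj("side",X).round(1),proj("top",X).round(1))
```

```text
[0.63557171 0.22072834 0.13507189] [0.57753792 0.19267526 0.0997998 ] 0.00041030853218994897 0.0007316157360277753 0.07347799445959598 25.798762149831532 28.687757458371223
[[0.706 0.188 0.01 ]
 [0.594 0.136 0.01 ]
 [0.543 0.24  0.01 ]]
0.12375445645987601 0.11599805294331203 25.23829870924962 26.383167301526527
foot centre [0.62426196 0.21398365 0.01      ]
n [-0.45227112 -0.21319201  0.8660254 ] xs [0.78335656 0.36925939 0.5       ] origin [0.61130366 0.20894032 0.10834258]
bar+ [278.7 170.2] [262.4 215.8]
bar- [262.1 172.5] [248.9 229.2]
barc [270.4 171.4] [255.6 222.5]
m+ [278.  165.4] [248.1 205.4]
m- [268.8 188.8] [261.5 231.3]
```

Socket origin (0.611, 0.209, 0.109), height as expected; marks 73 mm apart, slope 29°, yaw about 26°. Handle centre (0.554, -0.207, 0.138), length 91 mm, which agrees with the text. Now the arm goes round to the handle.

```bash
python3 -m inch '[[1,0.9,-0.9,0.1,0,0,-1],[1,0.9,-0.9,0.1,0,0,-1],[1,0.9,-0.9,0.1,0,0,-1],[1,0.9,-0.9,0.1,0,0,-1],[1,0.9,-0.9,0,0,0,-1],[1,0.9,-0.9,0,0,0,-1],[1,0.9,-0.9,0,0,0,-1],[1,0.9,-0.9,0,0,0,-1]]' | tail -c 600
python3 -m inch '[[0.3,0,-1,0,0,0,-1],[0.3,0,-1,0,0,0,-1],[0.3,0,-1,0,0,0,-1],[0.3,0,-1,0,0,0,-1],[0.3,0,-1,0,0,0,-1],[0.3,0,-1,0,0,0,-1],[0.3,0,-1,0,0,0,-1],[0.3,0,-1,0,0,0,-1]]' | tail -c 600
python3 -m inch '[[0.3,0.5,-1,0,0,0,-0.45],[0.3,0.5,-1,0,0,0,-0.45],[0.3,0.5,-1,0,0,0,-0.45],[0.3,0.5,-1,0,0,0,-0.45],[0.3,0.5,-1,0,0,0,-0.45],[0.3,0.5,-1,0,0,0,-0.45],[0.3,0.5,-1,0,0,0,-0.45],[0.3,0.5,-1,0,0,0,-0.45]]' | tail -c 600
```

```text
t: 0.77
eef_pos: [0.3629, 0.39, 0.2432]
ee_rot: [-180.0, -0.0, 134.3]
force: [1.4, 0.3, -0.0]
width: 0.999
grip_force: 0.0
t: 1.43
eef_pos: [0.3616, 0.1502, 0.2431]
ee_rot: [-180.0, -0.0, 102.3]
force: [0.4, -1.3, 0.3]
width: 0.299
grip_force: 0.0
t: 2.1
eef_pos: [0.4823, -0.0898, 0.2433]
ee_rot: [180.0, -0.0, 88.0]
force: [-0.5, 0.2, -0.4]
width: 0.299
grip_force: 0.0
```

```bash
python3 -m inch '[[0.3,0.478,-0.781,-0.3,0,0,0],[0.3,0.478,-0.781,-0.3,0,0,0],[0.3,0.478,-0.781,-0.3,0,0,0],[0.3,0.478,-0.781,-0.3,0,0,0],[0.3,0.478,-0.781,-0.3,0,0,0],[0.3,0,0,-0.6,0,0,0],[0.3,0,0,-0.5,0,0,0],[0.3,0,0,0,0,0,0]]' | tail -c 600
python3 - <<'E'
from h import *
a=bot.capture("side")[:,:,::-1];b=bot.capture("top")[:,:,::-1]
z=lambda i,x,y:cv2.resize(i[y:y+90,x:x+70],None,fx=5,fy=5,interpolation=cv2.INTER_CUBIC)
cv2.imwrite("pics/c3.png",np.hstack([z(a,360,200),z(b,395,180)]))
E
```

```text
t: 2.77
eef_pos: [0.5519, -0.2051, 0.162]
ee_rot: [-179.7, -0.0, 88.0]
force: [-0.6, 0.9, -0.2]
width: 0.301
grip_force: 0.0
```

View pics/c3.png

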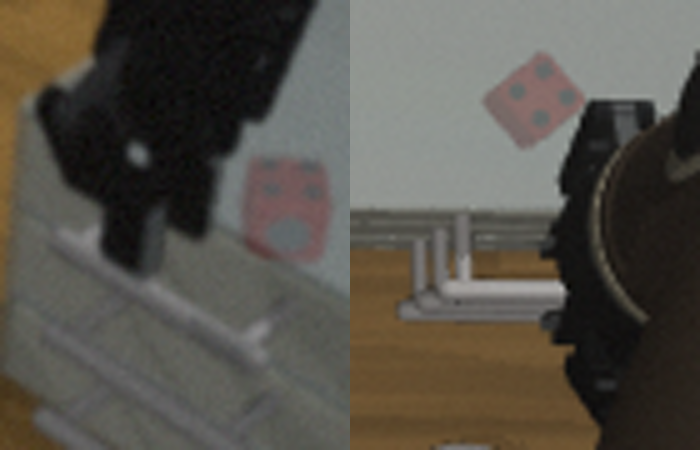

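The open fingers (side crop, px ~(386,252)) are over the top bar and between its posts; in the top view the finger tips (505,229)/(505,244) straddle the bar at row 238. Descend and close.

```bash
python3 -m inch '[[0.3,0.05,0,-0.4,0,0,0],[0.3,0.05,0,-0.4,0,0,0],[0.3,0,0,-0.4,0,0,0],[0.3,0,0,-0.25,0,0,0],[0.3,0,0,0,0,0,0]]' | tail -c 600
python3 -m inch '[[0,0,0,0,0,0,0],[0,0,0,0,0,0,0],[0,0,0,0,0,0,0],[0,0,0,0,0,0,0]]' 40| tail -c 600
```

```text
t: 3.28
eef_pos: [0.5556, -0.2047, 0.1196]
ee_rot: [-179.8, -0.0, 88.1]
force: [0.2, 0.3, 0.3]
width: 0.3
grip_force: 0.0
t: 3.62
eef_pos: [0.5535, -0.2052, 0.1212]
ee_rot: [-179.7, -0.1, 88.0]
force: [-8.2, 1.3, -0.6]
width: 0.109
grip_force: 39.1
```

```bash
python3 -m inch '[[0,-0.3,0.01,0,0,0,0],[0,-0.5,0.02,0,0,0,0],[0,-0.6,0.02,0,0,0,0],[0,-0.6,0.02,0,0,0,0],[0,-0.6,0.02,0,0,0,0],[0,-0.6,0.02,0,0,0,0],[0,-0.6,0.02,0,0,0,0],[0,-0.2,0.01,0,0,0,0]]' | tail -c 600
python3 -m inch '[[0,-0.1,0,0,0,0,0],[0,-0.1,0,0,0,0,0],[0,-0.1,0,0,0,0,0],[0,0,0,0,0,0,0]]' | tail -c 600
```

```text
t: 4.28
eef_pos: [0.4334, -0.2021, 0.1213]
ee_rot: [-179.9, 0.0, 88.0]
force: [1.6, -7.1, -19.6]
width: 0.112
grip_force: 38.7
t: 4.62
eef_pos: [0.4264, -0.2019, 0.1213]
ee_rot: [-179.9, 0.1, 88.0]
force: [-1.6, -5.5, -16.4]
width: 0.111
grip_force: 39.1
```

```bash
python3 -m inch '[[0,-0.1,0,-0.03,0,0,0],[0,-0.1,0,-0.03,0,0,0],[0,0,0,0,0,0,0],[0,0,0,0,0,0,0],[0,0,0,0,0,0,0]]' | tail -c 600
```

```text
t: 5.03
eef_pos: [0.4235, -0.2019, 0.121]
ee_rot: [179.8, 0.1, 88.1]
force: [3.6, -3.0, 2.4]
width: 0.111
grip_force: 40.8
```

```bash
python3 -m inch '[[0,-0.1,0,0,0,0,0],[0,-0.1,0,0,0,0,0],[0,0,0,0,0,0,0],[0,0,0,0,0,0,0],[0,0,0,0,0,0,0]]' | tail -c 600
```

```text
t: 5.45
eef_pos: [0.4234, -0.202, 0.1213]
ee_rot: [179.2, 0.3, 88.2]
force: [26.3, -5.1, -22.9]
width: 0.106
grip_force: 39.3
```

At the stop: 130 mm travelled, force up to 26 N. Release and rise.

```bash
python3 -m inch '[[0,0.15,0,0,0,0,0],[0.3,0,0,0,0,0,0],[0.3,0,0,0,0,0,0],[0.3,0,0,0,0,0,0],[0.3,0,0,0.5,0,0,0],[0.3,0,0,0.9,0,0,0],[0.3,0,0,1,0,0,0],[0.3,0,0,1,0,0,0]]' | tail -c 600
python3 -m inch '[[0.8,0,1,0.8,0,0,0],[0.8,0,1,0.8,0,0,0],[0.8,0,1,0,0,0,0],[0.8,0,1,0,0,0,0],[0.8,0,1,0,0,0,0],[0.8,0,1,0,0,0,0],[0.8,0,0,0,0,0,0]]' | tail -c 600
python3 - <<'E'
from h import *
a=bot.capture("side")[:,:,::-1];b=bot.capture("top")[:,:,::-1]
cv2.imwrite("pics/s4.png",a);cv2.imwrite("pics/t4.png",b)
z=lambda i,x,y:cv2.resize(i[y:y+140,x:x+130],None,fx=3,fy=3,interpolation=cv2.INTER_CUBIC)
cv2.imwrite("pics/c4.png",np.hstack([z(a,340,190),z(b,370,170)]))
E
```

```text
t: 6.12
eef_pos: [0.4188, -0.2011, 0.2227]
ee_rot: [-179.9, -0.0, 88.0]
force: [1.2, -0.2, 0.3]
width: 0.302
grip_force: 0.0
t: 6.7
eef_pos: [0.4193, -0.0158, 0.2697]
ee_rot: [-179.9, -0.1, 88.5]
force: [-0.2, -0.6, -0.5]
width: 0.803
grip_force: 0.0
```

View pics/c4.png

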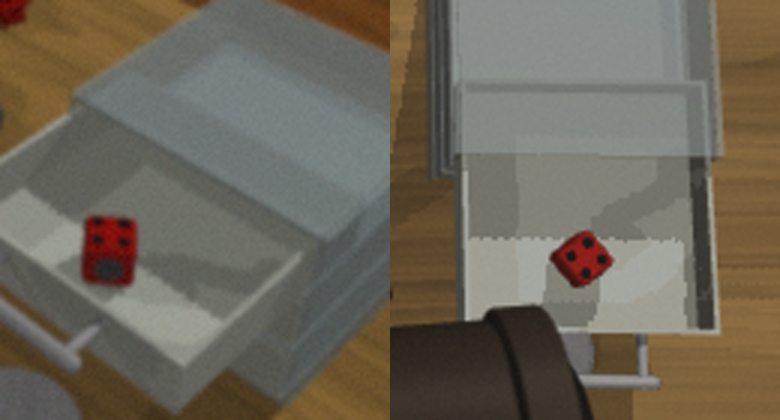

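The tray is fully out (front edge at top px row 280) with the red cube on its floor at top (434,256), clear of the panel. Work out the cube's position, the placing spot and the approach to the cartridge.

```bash
cat >> h.py <<'E'
from scipy.spatial.transform import Rotation as Ro
yaw=np.radians(25.8);a=np.radians(30);c,s=np.cos(yaw),np.sin(yaw)
n=np.array([-c*np.sin(a),-s*np.sin(a),np.cos(a)]);xs=np.array([c*np.cos(a),s*np.cos(a),np.sin(a)]);ys=np.cross(n,xs)
o=np.array([.6113,.2089,.1092])
def tool(y,z):
    y=y/np.linalg.norm(y);return Ro.from_matrix(np.c_[np.cross(y,z),y,z])
def delta(P,R):
    st=bot.state();p=np.array(st["eef_pos"]);r=Ro.from_euler("xyz",st["ee_rot"],degrees=True)
    print("shift/30mm",((P-p)/.03).round(2),"turn/4deg",(np.degrees((R*r.inv()).as_rotvec())/4).round(2),"J",np.round(st["joint_positions"],0))
E
python3 - <<'E'
from h import *
C=[]
for n_,f in(("side","pics/s4.png"),("top","pics/t4.png")):
    i=cv2.imread(f).astype(int);m=((i[:,:,2]>60)&(i[:,:,1]<i[:,:,2]*.5)).astype(np.uint8)
    k=np.zeros_like(m);(k.__setitem__((slice(240,300),slice(350,400)),1) if n_=="side" else k.__setitem__((slice(235,275),slice(415,460)),1))
    m=cv2.morphologyEx(m&k,cv2.MORPH_CLOSE,np.ones((5,5)));ys_,xs_=np.nonzero(m);C.append(((xs_.min()+xs_.max())/2,(ys_.min()+ys_.max())/2));print(n_,C[-1],len(xs_))
print("cube",tri(*C))
for u,v in((370+462/3,170+332/3),(370+718/3,170+332/3)):print("tray front top corner",plane("top",u,v,.146))
print("panel front",plane("top",370+460/3,170+156/3,.154),plane("top",370+720/3,170+156/3,.154))
th=np.radians(-70);c0=ys*np.cos(th)-xs*np.sin(th)
delta(o+.1*n,tool(c0,-n))
E
```

```text
side (np.float64(376.5), np.float64(273.0)) 311
top (np.float64(433.5), np.float64(255.5)) 230
cube (array([ 0.51521709, -0.2039929 ,  0.12356042]), np.float64(0.0007809608563773549))
tray front top corner [ 0.45759247 -0.39179583  0.146     ]
tray front top corner [ 0.45601901 -0.57535951  0.146     ]
panel front [ 0.58584354 -0.39956021  0.154     ] [ 0.58355848 -0.58913985  0.154     ]
shift/30mm [ 4.89  6.92 -2.47] turn/4deg [ 0.28 -7.73 11.61] J [-38.  -1.  34. 116.   0.  64.  -5.]
```

```bash
python3 -m inch '[[0.6,0.35,0.5,0,0.02,-0.55,0.83],[0.6,0.35,0.5,0,0.02,-0.55,0.83],[0.6,0.35,0.5,0,0.02,-0.55,0.83],[0.6,0.35,0.5,0,0.02,-0.55,0.83],[0.6,0.35,0.5,0,0.02,-0.55,0.83],[0.6,0.35,0.5,0,0.02,-0.55,0.83],[0.6,0.35,0.5,0,0.02,-0.55,0.83],[0.6,0.35,0.5,-0.2,0.02,-0.55,0.83]]' | tail -c 600
python3 -m inch '[[0.6,0.35,0.5,-0.3,0.02,-0.55,0.83],[0.6,0.35,0.5,-0.4,0.02,-0.55,0.83],[0.6,0.35,0.5,-0.4,0.02,-0.55,0.83],[0.6,0.35,0.5,-0.4,0.02,-0.55,0.83],[0.6,0.35,0.5,-0.4,0.02,-0.55,0.83],[0.6,0.35,0.5,-0.4,0.02,-0.55,0.83],[0.6,0,0,0,0,0,0]]' | tail -c 600
python3 - <<'E'
from h import *
th=np.radians(-70);c0=ys*np.cos(th)-xs*np.sin(th)
delta(o+.1*n,tool(c0,-n));delta(o+.0195*n,tool(c0,-n))
for u in(394,479.3):print("tray front top",plane("top",u,280.7,.146),"panel",plane("top",u,222,.154))
E
```

```text
t: 7.47
eef_pos: [0.5053, 0.0977, 0.2648]
ee_rot: [162.6, 2.9, 114.5]
force: [-0.6, 0.2, -0.7]
width: 0.6
grip_force: 0.0
t: 8.05
eef_pos: [0.5666, 0.1881, 0.1919]
ee_rot: [151.8, 9.8, 133.4]
force: [-0.9, 0.4, -0.1]
width: 0.601
grip_force: 0.0
shift/30mm [-0.01 -0.03  0.13] turn/4deg [ 0.03 -0.05 -0.02] J [-39.  10.  20. 124. -20.  17.  43.]
shift/30mm [ 1.2   0.55 -2.19] turn/4deg [ 0.03 -0.05 -0.02] J [-39.  10.  20. 124. -20.  17.  43.]
tray front top [ 0.4599476  -0.10861739  0.146     ] panel [ 0.58929785 -0.1129748   0.154     ]
tray front top [ 0.45835114 -0.29490536  0.146     ] panel [ 0.58701361 -0.30248609  0.154     ]
```

```bash
python3 -m inch '[[0.6,0.2,0.09,-0.35,0,0,0],[0.6,0.2,0.09,-0.35,0,0,0],[0.6,0.2,0.09,-0.37,0,0,0],[0.6,0.2,0.09,-0.37,0,0,0],[0.6,0,0,0,0,0,0]]' | tail -c 600
python3 - <<'E'
from h import *
a=bot.capture("side")[:,:,::-1];b=bot.capture("top")[:,:,::-1]
th=np.radians(-70);c0=ys*np.cos(th)-xs*np.sin(th)
delta(o+.0195*n,tool(c0,-n))
z=lambda i,x,y:cv2.resize(i[y:y+70,x:x+70],None,fx=5,fy=5,interpolation=cv2.INTER_CUBIC)
cv2.imwrite("pics/c5.png",np.clip(np.hstack([z(a,240,145),z(b,220,180)])*1.7,0,255))
E
```

```text
t: 8.47
eef_pos: [0.5913, 0.1977, 0.1504]
ee_rot: [151.7, 9.7, 133.0]
force: [-0.5, 0.6, 0.1]
width: 0.599
grip_force: 0.0
shift/30mm [ 0.37  0.23 -0.86] turn/4deg [-0.01 -0.04  0.07] J [-33.  16.  13. 123. -28.  12.  50.][ WARN:0@6.279] global loadsave.cpp:1063 imwrite_ Unsupported depth image for selected encoder is fallbacked to CV_8U.
```

View pics/c5.png

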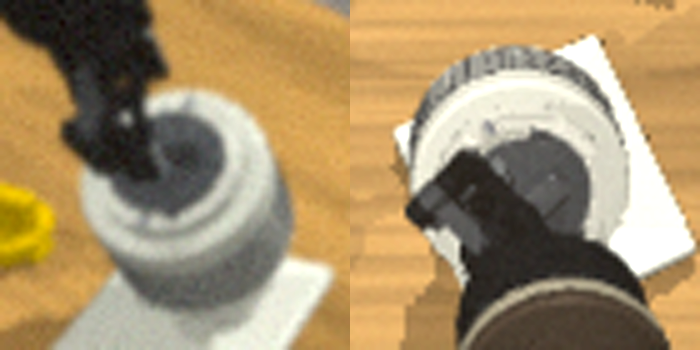

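Run:
```python
from h import *
st=bot.state();p=np.array(st["eef_pos"]);M=Ro.from_euler("xyz",st["ee_rot"],degrees=True).as_matrix()
for d in(-.04,-.0255,0,.0255,.04):
    X=p+M[:,1]*d-M[:,2]*.006
    print(d,((proj("side",X)-[240,145])*5).round(),((proj("top",X)-[220,180])*5+[350,0]).round(), X.round(3))
```

```text
-0.04 [147. 182.] [595. 275.] [0.565 0.17  0.138]
-0.0255 [147. 157.] [572. 255.] [0.574 0.18  0.145]
0 [148. 113.] [531. 219.] [0.589 0.197 0.157]
0.0255 [148.  71.] [490. 182.] [0.604 0.213 0.169]
0.04 [148.  47.] [466. 161.] [0.612 0.223 0.176]
```

The picture matches the model: one finger tip at the crop's (466,161) in the top view, the other at (147,175) in the side view, the bar between them. Go in and close.

```bash
python3 -m inch '[[0.6,0.1,0.06,-0.22,0,0,0],[0.6,0.1,0.06,-0.22,0,0,0],[0.6,0.1,0.06,-0.22,0,0,0],[0.6,0.07,0.05,-0.18,0,0,0],[0.6,0,0,0,0,0,0]]' | tail -c 600
python3 -c "
from h import *
th=np.radians(-70);c0=ys*np.cos(th)-xs*np.sin(th)
delta(o+.0195*n,tool(c0,-n))"
```

```text
t: 8.98
eef_pos: [0.602, 0.2067, 0.1252]
ee_rot: [151.6, 9.7, 133.2]
force: [-0.3, 0.3, 1.1]
width: 0.596
grip_force: 0.0
shift/30mm [ 0.02 -0.07  0.03] turn/4deg [-0.01 -0.04  0.02] J [-29.  20.   8. 122. -31.   9.  53.]
```

```bash
python3 -m inch '[[0.3,0.02,-0.07,0.03,0,0,0],[0,0,0,0,0,0,0],[0,0,0,0,0,0,0],[0,0,0,0,0,0,0],[0,0,0,0,0,0,0],[0,0,0,0,0,0,0]]' 35 | tail -c 600
python3 -c "
from h import *
th=np.radians(-70);c0=ys*np.cos(th)-xs*np.sin(th)
delta(o+.0195*n,tool(c0,-n));print(4.0*0+17.5*n)"
```

```text
t: 9.48
eef_pos: [0.603, 0.2041, 0.1279]
ee_rot: [151.5, 9.8, 133.2]
force: [-2.3, -2.4, 3.9]
width: 0.158
grip_force: 35.1
shift/30mm [-0.02  0.02 -0.06] turn/4deg [-0.02 -0.01  0.03] J [-29.  20.   8. 122. -31.   9.  53.]
[-7.87778925 -3.80827212 15.15544457]
```

Gripped (13.4 mm measured against the 14 mm bar), little force. Turn about the socket axis.

```bash
python3 -m inch '[[0,0,0,0,-0.27,-0.13,0.52],[0,0,0,0,-0.36,-0.174,0.693],[0,0,0,0,-0.36,-0.174,0.693],[0,0,0,0,-0.36,-0.174,0.693],[0,0,0,0,-0.36,-0.174,0.693],[0,0,0,0,-0.36,-0.174,0.693],[0,0,0,0,-0.36,-0.174,0.693],[0,0,0,0,0,0,0]]' | tail -c 600
python3 -c "
from h import *
delta(o+.0195*n,tool(ys,-n));print(bot.state()['wrist_torque'])"
```

```text
t: 10.15
eef_pos: [0.6029, 0.2047, 0.128]
ee_rot: [156.6, 19.4, 153.4]
force: [-2.4, -1.8, 4.7]
width: 0.155
grip_force: 35.3
shift/30mm [-0.01 -0.   -0.06] turn/4deg [-5.45 -2.64 10.47] J [-25.  20.   4. 122. -22.   9.  66.]
[-0.25362612  0.59247954  0.08993044]
```

```bash
python3 -m inch '[[0,0,0,0,-0.36,-0.174,0.693],[0,0,0,0,-0.36,-0.174,0.693],[0,0,0,0,-0.36,-0.174,0.693],[0,0,0,0,-0.36,-0.174,0.693],[0,0,0,0,-0.36,-0.174,0.693],[0,0,0,0,-0.36,-0.174,0.693],[0,0,0,0,-0.36,-0.174,0.693],[0,0,0,0,0,0,0]]' | tail -c 600
python3 -m inch '[[0,0,0,0,-0.36,-0.174,0.693],[0,0,0,0,-0.36,-0.174,0.693],[0,0,0,0,-0.36,-0.174,0.693],[0,0,0,0,-0.36,-0.174,0.693],[0,0,0,0,-0.36,-0.174,0.693],[0,0,0,0,-0.36,-0.174,0.693],[0,0,0,0,0,0,0],[0,0,0,0,0,0,0]]' | tail -c 600
python3 -c "
from h import *
delta(o+.0195*n,tool(ys,-n));print(bot.state()['wrist_torque'])"
```

```text
t: 10.82
eef_pos: [0.6031, 0.2051, 0.1281]
ee_rot: [165.8, 26.7, 176.4]
force: [-3.3, -0.2, 5.2]
width: 0.157
grip_force: 35.3
t: 11.48
eef_pos: [0.6031, 0.2054, 0.1283]
ee_rot: [175.9, 29.8, -162.2]
force: [-3.4, 0.6, 6.3]
width: 0.159
grip_force: 35.4
shift/30mm [-0.02 -0.02 -0.07] turn/4deg [-0.79 -0.38  1.5 ] J [-19.  20.  -3. 122.  -5.   9.  91.]
[0.1100926  0.5875139  0.19486347]
```

```bash
python3 -m inch '[[0,0,0,0,-0.3,-0.145,0.577],[0,0,0,0,-0.3,-0.145,0.577],[0,0,0,0,-0.2,-0.1,0.4],[0,0,0,0,-0.1,-0.05,0.2],[0,0,0,0,0,0,0],[0,0,0,0,0,0,0],[0,0,0,0,0,0,0]]' | tail -c 600
python3 -c "
from h import *
delta(o+.0195*n,tool(ys,-n));print(bot.state()['wrist_torque'])"
```

```text
t: 12.07
eef_pos: [0.6028, 0.2055, 0.1282]
ee_rot: [-179.4, 30.0, -152.9]
force: [-4.5, 2.5, 7.0]
width: 0.151
grip_force: 35.5
shift/30mm [-0.01 -0.03 -0.07] turn/4deg [ 0.11  0.05 -0.25] J [-18.  20.  -5. 122.  -1.   9.  96.]
[0.14801292 0.74499349 0.2724232 ]
```

```bash
python3 -m inch '[[0,0,0,0,-0.25,-0.12,0.48],[0,0,0,0,-0.25,-0.12,0.48],[0,0,0,0,-0.12,-0.06,0.24],[0,0,0,0,0,0,0],[0,0,0,0,0,0,0]]' | tail -c 600
python3 -c "
from h import *
delta(o+.0195*n,tool(ys,-n));print(bot.state()['wrist_torque'], np.dot(bot.state()['wrist_torque'],n))"
```

```text
t: 12.48
eef_pos: [0.6028, 0.2058, 0.1284]
ee_rot: [-176.4, 29.8, -146.7]
force: [-5.4, 2.3, 6.9]
width: 0.151
grip_force: 55.6
shift/30mm [-0.01 -0.04 -0.08] turn/4deg [ 0.7   0.35 -1.42] J [-17.  20.  -6. 122.   1.   9.  99.]
[ 1.07562192  0.99116603 -0.42366982] -1.066803268917517
```

Stop felt (1.07 N·m). Back off slightly, then draw out along the axis.

```bash
python3 -m inch '[[0,0,0,0,0.27,0.13,-0.52],[0,0,0,0,0.2,0.1,-0.4],[0,-0.045,-0.022,0.087,0,0,0],[0,-0.09,-0.044,0.173,0,0,0],[0,-0.09,-0.044,0.173,0,0,0],[0,-0.09,-0.044,0.173,0,0,0],[0,0,0,0,0,0,0]]' | tail -c 600
python3 -c "
from h import *
delta(o+.0195*n,tool(ys,-n))"
```

```text
t: 13.07
eef_pos: [0.5932, 0.199, 0.1465]
ee_rot: [-178.6, 29.9, -151.4]
force: [1.0, 0.4, 0.6]
width: 0.16
grip_force: 34.6
shift/30mm [ 0.31  0.19 -0.68] turn/4deg [ 0.29  0.13 -0.52] J [-17.  17.  -6. 122.  -1.  11.  97.]
```

```bash
python3 -m inch '[[0,-0.18,-0.087,0.346,0,0,0],[0,-0.18,-0.087,0.346,0,0,0],[0,-0.18,-0.087,0.346,0,0,0],[0,-0.18,-0.087,0.346,0,0,0],[0,-0.18,-0.087,0.346,0,0,0],[0,0,0,0.4,0,0,0],[0,0,0,0.5,0,0,0],[0,0,0,0.5,0,0,0]]' | tail -c 600
python3 -c "
from h import *
delta(np.array([.55,-.155,.25]),tool(np.array([0,1.,0]),np.array([0,0,-1.])))"
```

```text
t: 13.73
eef_pos: [0.566, 0.1859, 0.2398]
ee_rot: [-178.6, 29.8, -151.4]
force: [-0.1, 0.7, -1.1]
width: 0.157
grip_force: 34.6
shift/30mm [ -0.53 -11.36   0.34] turn/4deg [-1.52  7.39 -6.89] J [-15.   7.  -7. 120.  -3.  24.  99.]
```

```bash
python3 -m inch '[[0,-0.03,-0.5,0.04,-0.095,0.462,-0.43],[0,-0.03,-0.72,0.04,-0.095,0.462,-0.43],[0,-0.03,-0.72,0.04,-0.095,0.462,-0.43],[0,-0.03,-0.72,0.04,-0.095,0.462,-0.43],[0,-0.03,-0.72,0.04,-0.095,0.462,-0.43],[0,-0.03,-0.72,0.04,-0.095,0.462,-0.43],[0,-0.03,-0.72,0.04,-0.095,0.462,-0.43],[0,-0.03,-0.72,0.04,-0.095,0.462,-0.43]]' | tail -c 600
python3 -m inch '[[0,-0.03,-0.72,0,-0.095,0.462,-0.43],[0,-0.03,-0.72,0,-0.095,0.462,-0.43],[0,-0.03,-0.72,0,-0.095,0.462,-0.43],[0,-0.03,-0.72,0,-0.095,0.462,-0.43],[0,-0.03,-0.72,0,-0.095,0.462,-0.43],[0,-0.03,-0.72,0,-0.095,0.462,-0.43],[0,-0.03,-0.72,0,-0.095,0.462,-0.43],[0,-0.03,-0.72,0,-0.095,0.462,-0.43]]' | tail -c 600
python3 - <<'E'
from h import *
delta(np.array([.55,-.155,.25]),tool(np.array([0,1.,0]),np.array([0,0,-1.])))
a=bot.capture("side")[:,:,::-1];b=bot.capture("top")[:,:,::-1]
z=lambda i,x,y:cv2.resize(i[y:y+110,x:x+110],None,fx=3.5,fy=3.5,interpolation=cv2.INTER_CUBIC)
cv2.imwrite("pics/c6.png",np.clip(np.hstack([z(a,330,180),z(b,380,180)])*1.5,0,255).astype(np.uint8))
E
```

```text
t: 14.4
eef_pos: [0.5588, 0.019, 0.2492]
ee_rot: [178.7, 15.0, -166.4]
force: [-0.2, -0.1, -1.0]
width: 0.153
grip_force: 34.5
t: 15.07
eef_pos: [0.5516, -0.1537, 0.249]
ee_rot: [180.0, -0.1, 180.0]
force: [0.1, -0.4, -0.8]
width: 0.154
grip_force: 34.5
shift/30mm [-0.05 -0.04  0.03] turn/4deg [-0.01 -0.01  0.01] J [  4.  18.   9.  98.  -3.  65. 104.]
```

View pics/c6.png

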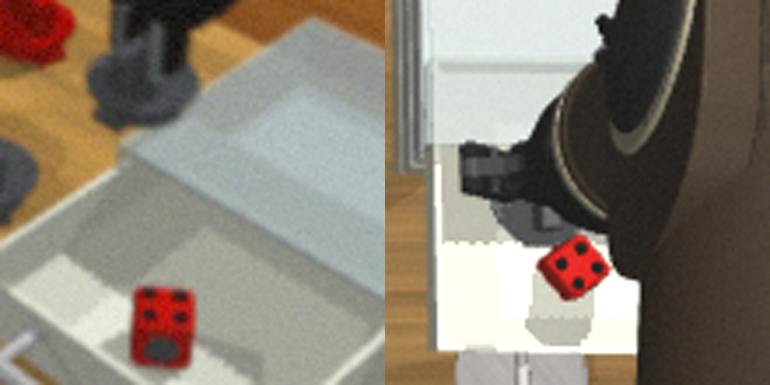

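The cartridge hangs upright and level in the fingers (side crop, px ~(371,204)), over the tray's left part and clear of the cube (top px ~(545,257)). Lower it.

```bash
python3 - <<'E'
from h import *
p=np.array(bot.state()["eef_pos"])
for d in(-.0055,-.02):print(proj("side",p+[0,0,d]).round(1))
E
python3 -m inch '[[0,-0.05,-0.04,-0.4,0,0,0],[0,0,0,-0.6,0,0,0],[0,0,0,-0.7,0,0,0],[0,0,0,-0.7,0,0,0],[0,0,0,-0.6,0,0,0],[0,0,0,-0.3,0,0,0],[0,0,0,0,0,0,0]]' | tail -c 600
```

```text
[373.8 202.3]
[373.2 208.8]
t: 15.75
eef_pos: [0.5491, -0.1528, 0.148]
ee_rot: [179.9, -0.2, -179.9]
force: [-0.3, -0.1, -0.0]
width: 0.155
grip_force: 34.5
```

```bash
python3 -m inch '[[0,0,0,-0.15,0,0,0],[0,0,0,-0.15,0,0,0],[0,0,0,-0.12,0,0,0],[0,0,0,-0.06,0,0,0],[0,0,0,-0.04,0,0,0],[0,0,0,0,0,0,0]]' | tail -c 600
```

```text
t: 16.25
eef_pos: [0.5506, -0.1535, 0.1346]
ee_rot: [179.9, 0.1, -179.9]
force: [0.0, 0.8, -0.5]
width: 0.151
grip_force: 34.5
```

```bash
python3 -m inch '[[0,0,0,-0.04,0,0,0],[0,0,0,-0.04,0,0,0],[0,0,0,0,0,0,0],[0,0,0,0,0,0,0]]' | tail -c 600;  python3 -m inch '[[0,0,0,-0.04,0,0,0],[0,0,0,-0.03,0,0,0],[0,0,0,0,0,0,0],[0,0,0,0,0,0,0]]' | tail -c 600
```

```text
t: 16.58
eef_pos: [0.5506, -0.1535, 0.1322]
ee_rot: [179.9, 0.1, -179.9]
force: [-0.8, -1.1, -0.7]
width: 0.155
grip_force: 34.5
t: 16.92
eef_pos: [0.551, -0.1536, 0.1305]
ee_rot: [180.0, 0.1, -179.9]
force: [-0.9, -0.2, 3.0]
width: 0.15
grip_force: 35.0
```

```bash
python3 -m inch '[[0,0,0,-0.02,0,0,0],[0,0,0,0,0,0,0],[0,0,0,0,0,0,0]]' | tail -c 600;  python3 -m inch '[[0.22,0,0,0,0,0,0],[0.3,0,0,0,0,0,0],[0.34,0,0,0,0,0,0],[0.34,0,0,0,0,0,0],[0.34,0,0,0.2,0,0,0],[0.34,0,0,0.5,0,0,0],[0.34,0,0,0.8,0,0,0],[0.34,0,0,0.8,0,0,0]]' | tail -c 600
python3 -m inch '[[0.34,0,0,1,0,0,0],[0.34,-0.3,1,0.6,0,0,0],[0.34,-0.3,1,0,0,0,0],[0.34,-0.3,1,0,0,0,0],[0.34,-0.3,1,0,0,0,0],[0.34,-0.3,1,0,0,0,0],[0.34,-0.3,1,0,0,0,0],[0.34,0,0,0,0,0,0]]' | tail -c 600
python3 - <<'E'
from h import *
a=bot.capture("side")[:,:,::-1];b=bot.capture("top")[:,:,::-1]
z=lambda i,x,y:cv2.resize(i[y:y+110,x:x+110],None,fx=3.5,fy=3.5,interpolation=cv2.INTER_CUBIC)
cv2.imwrite("pics/c7.png",np.clip(np.hstack([z(a,330,180),z(b,380,180)])*1.5,0,255).astype(np.uint8))
E
```

```text
t: 17.17
eef_pos: [0.5513, -0.1535, 0.1304]
ee_rot: [180.0, 0.2, -179.9]
force: [-0.3, 0.3, 6.6]
width: 0.155
grip_force: 35.7
t: 17.83
eef_pos: [0.55, -0.1535, 0.199]
ee_rot: [179.9, -0.0, -179.9]
force: [0.5, -0.4, -0.2]
width: 0.339
grip_force: 0.0
t: 18.5
eef_pos: [0.4949, 0.033, 0.247]
ee_rot: [179.8, 0.0, -179.5]
force: [-0.7, 0.9, 0.2]
width: 0.344
grip_force: 0.0
```

View pics/c7.png

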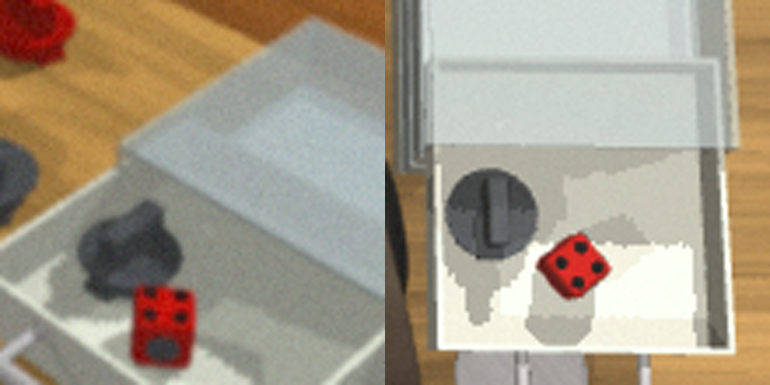

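The cartridge stands upright, grip up, at top px ~(410,241), clear of the walls and the cube; the tray is still out. One last number, then hand in.

Run:
```python
from h import *
P=lambda x,y,z:plane("top",380+(x-385)/3.5,180+y/3.5,z)
c=P(491,213,.1255);l=P(430,340,.146);r=P(733,350,.146);print(c,l,r)
off=c[1]-(l[1]+r[1])/2+.003;print("y off",off,"x off",c[0]-(l[0]+r[0])/2-.095)
if abs(off)<.06: print(bot.job_done())
```

```text
[ 0.54922755 -0.15299539  0.1255    ] [ 0.46768343 -0.10644199  0.146     ] [ 0.45985678 -0.29530768  0.146     ]
y off 0.050879440091405714 x off -0.009542556947006592
the job is handed in; nothing more can be done
None
```

Job handed in at about 18.5 s of the 61 s; no verdict came back. The tray is out to its stop, and the cartridge stands upright and released in it, about 51 mm to the left of the tray's middle and clear of the cube.

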